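# Feed a blank under the bench shear's guard with the push stick

## Task

Set the white plastic blank up in the bench shear for trimming: while it is still in front of the clear guard, square its long edge up against the side fence, then with the push stick behind it feed it endwise under the guard and press it snugly home against the back gauge's stop plate, without shoving the gauge out of its setting. Leave the blank there, lying flat on the bed along the fence and against the stop, lay the push stick back on the bench, and leave the other things on the bench alone.

Things in the scene. Friction and masses are not known exactly. Their poses are not given: they have to be found in the camera images.
- shear: Bench guillotine shear, fixed to the bench, grey frame 250 mm wide. Origin on the bench under the middle of the guard's mouth; x is the feed direction, y left of it, z up. Flat steel bed 60 mm above the bench, x = -240 to +85, y = -100 to +100 mm. Frame and blade beam stand 150 mm high from x = 20 mm on; blade line at x = 80 mm; hand lever rises at the -y side.
- fence (a point): Side fence: low dark steel bar on the bed, 12 mm high, 20 mm wide. The point is on its face at bed height, 100 mm before the guard's mouth; axes as the shear's. The face looks to +y (y = -70 mm on the shear) and runs along x from 124 mm before this point to 155 mm past it. The blank goes along it on the +y side.
- mouth (a point): Point on the bed in the mouth of the clear plastic guard, 30 mm from the fence face (middle of the blank's lane); axes as the shear's. The slot under the guard is 15 mm high; its flared lip leans out 10 mm before the mouth and rises to 33 mm above the bed. In place the blank's rear end is 5 to 27 mm past the mouth.
- roller (a point): Sprung guide roller, 30 mm diameter, under the guard 35 mm past the mouth. The point is on its rim nearest the fence, at bed height, 57.5 mm from the fence face. It yields to let the 60 mm wide blank pass and presses it to the fence with about 3.5 N: a bump is felt as the blank's front corner meets it, then the blank drags by 2 to 5 N, more under load.
- gauge: Back gauge: aluminium bar 170 mm long across the feed behind the blade, clamped on two rods; pushed with over about 9 N it slips back. Origin on the middle of its front, at bed height; axes as the shear's. It carries the dark stop plate that the blank seats on, whose face its screws have set 3 to 21 mm before the origin: how far is unknown, to be found by feel. Snug seat: 4 to 7 N.
- blank: White plastic sheet blank, 100 x 60 x 5 mm, 50 g. Origin at the centre of its underside; x along its 100 mm length. It starts loose and crooked on the infeed bed, off the fence. In place its front end touches the stop plate, its centre is 53 to 71 mm before the gauge's origin and 30 mm from the fence face.
- stick: Black push stick, 130 g: flat sole 220 x 40 x 8 mm with an upright handle near its rear. Origin on the sole's underside below the handle's middle; x points to the nose, z up. Sole from x = -30 to the square nose at x = +190, y = -20 to +20 mm. Handle 44 mm along x, 22 mm thick along y (grip across this), top 88 mm above the underside. Starts on its sole on the bench.
- spool: Filament spool lying flat, 200 mm across, 65 mm high; origin under its centre. To be left alone.
- scraper: Print scraper lying on the bench beyond the shear; origin under its middle. To be left alone.
- offcut: Square white offcut, 75 x 75 x 5 mm, lying on the bench beyond the shear; origin under its centre. To be left alone.
Mind the look-alikes: they are no part of the job. Leave any orange or purple look-alike of the stick alone.

How it is judged:
By the outcome, as a careful person would: the job done as asked, in the order asked, and still so for the second after the job is handed in, with the robot touching nothing.
It also fails if it takes over 72 s, if anything falls off the work surface, if the arm or the gripper's body presses on something with over 40 N, if the wrist force passes 120 N, or if a joint passes its speed limit or range.

## Robot

A 6-joint arm with a two-finger parallel gripper is mounted at the origin on the work surface. World frame = base frame: x ahead of the robot, y to its left, z up, the work surface at z = 0. Lengths are in m, angles in rad, forces in N, time in s.
With the tool pointing down it reaches from about 0.325 to 0.75 m from the base axis. Payload 7.6 kg.
Tool frame: the origin (TCP) lies between the finger pads; the fingertips stand 22 mm ahead of it and the grasp point (between the pads) lies 3 mm ahead of it; z points along the fingers, y is the line along which they close (so a half turn about z gives the same grasp; the last joint's range is limited). The gripper opens to 85 mm and grips with 20 to 120 N. Pads are 22 mm wide; open, the fingers measure 114 mm over their backs; the gripper's body (76 mm by 85 mm) begins 54 mm behind the grasp point. The pads swing forward as they close: fully open they stand 13 mm farther back than shut.
Start: joints at [1.073, 0.052, 1.401, -0, 1.689, -0.07], TCP at [0.218, 0.478, 0.253] pointing down, gripper open.
Joint ranges: [-2.9, 2.9], [-0.91, 2.17], [0.12, 2.37], [-1.06, 4.2], [0.26, 2.73], [-2.93, 2.93]. Speed limits (rad/s): [2.57, 2.57, 3.01, 3.14, 3.14, 3.14].

## Interface

Orientations are given as a 3x3 rotation matrix whose columns are the frame's x, y, z axes.
In Python, from bench import bot gives the robot as it stands. The module is installed in compiled form; this text tells all that it offers.
- The arm moves only by the shell command python3 -m jog 'ROWS'. ROWS is JSON, a list of rows, each a list of 7 numbers: the shift along the tool's x, y, z in m, then the turn, a rotation vector about the tool's x, y, z in rad, then the opening, from 0 (shut) to 1 (fully open). A call has 1 to 5 rows; each row is the pose to reach, as a shift and turn from the pose commanded when the call began, along the tool's axes at that moment; what a row does not reach only later rows make up. A row lasts 1/8 s, in which the tool goes at most 62.5 mm and 10.7 degrees, less where a joint would pass 70% of its speed; a pose out of reach is approached as far as the arm can. A call with a gripper value outside its range is refused whole. The fingers move at their own pace and stop on an object; the grip force is fixed at half the most. Time passes only in rows, so rows that repeat a pose let the fingers close. It gives the time, the measured TCP pose, the force, the opening and the grip force at its end, in the units of the state.
- bot.state(): the state, without advancing time (a new reading comes with each control period).
- bot.camera(name): name is "scene" or "top"; returns a dict with "img" (420x560x3 uint8, red, green, blue), "fovy" (degrees; the focal length in pixels is half the picture's height over the tangent of half this angle, whatever the lens; pixels are square), "cx", "cy" (the principal point, pixels), "extrinsics" (4x4, takes a point from world to camera coordinates). Camera axes: x right, y down, z forward; pixel columns grow to the right and rows downward; lengths in m; the calibration is good to about 2 mm. A picture is of the moment at which its call begins. There is no depth.
- bot.hand_in(): hands the job in; it is judged then, once.
The state is a dict: "time": time; "qpos": joint angles; "qd": joint speeds; "joint_efforts": joint torques, N m; "tcp_pos": TCP position; "tcp_rot": TCP orientation; "force": force on the tool from outside, world axes, zero at the start; "ft_torque": the same for the moment, N m; "grip_width": opening from 0.0 (shut) to 1.0 (fully open); "finger_force": force on a finger pad.
Only numpy, scipy, OpenCV 4.12 (cv2) and the standard library are available. Lean on these libraries where they do the work, as an engineer would, in place of code of your own. Each camera call takes 0.05 s, during which the arm holds its last target. There are 200 camera calls.

## Working session

There is one attempt and no reset: what is moved stays moved. The work goes in short steps, Python scripts to look and compute and a shell command to move; the robot and the scene stay as the last step left them, time stands still between calls to the robot, and variables do not carry over. Pictures are saved under pics/ and viewed, at most 10 in all, crops included, and the job is handed in when it is done.

```bash
mkdir -p pics; python3 - <<'E'
from bench import bot
import cv2,numpy as np
np.set_printoptions(precision=4,suppress=True)
for n in("scene","top"):
    c=bot.camera(n); cv2.imwrite(f"pics/{n}0.png",c["img"][:,:,::-1]); print(n,c["fovy"],c["cx"],c["cy"],c["extrinsics"])
s=bot.state(); print(s["time"],s["tcp_rot"],s["force"])
E
```

```text
scene 48.40320979325311 267.15277310087185 211.70768349576474 [[ 0.6557  0.7549 -0.0104 -0.3486]
 [ 0.6051 -0.5337 -0.5908 -0.243 ]
 [-0.4516  0.3811 -0.8067  1.6513]
 [ 0.      0.      0.      1.    ]]
top 52.04691376646233 277.55430986714003 211.64550214323762 [[-0.0259 -0.9996  0.0135  0.0375]
 [-0.9915  0.024  -0.1276  0.5036]
 [ 0.1272 -0.0166 -0.9917  1.4334]
 [ 0.      0.      0.      1.    ]]
0.1 [[-0.9099  0.4149 -0.0007]
 [ 0.4149  0.9099 -0.0013]
 [ 0.0001 -0.0014 -1.    ]] [ 0.1268 -0.6828  0.7361]
```

View pics/scene0.png

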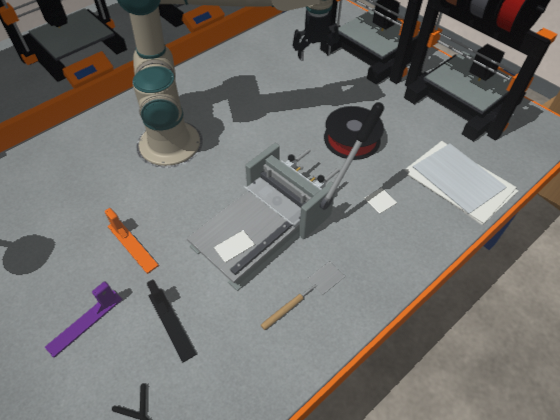

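View pics/top0.png

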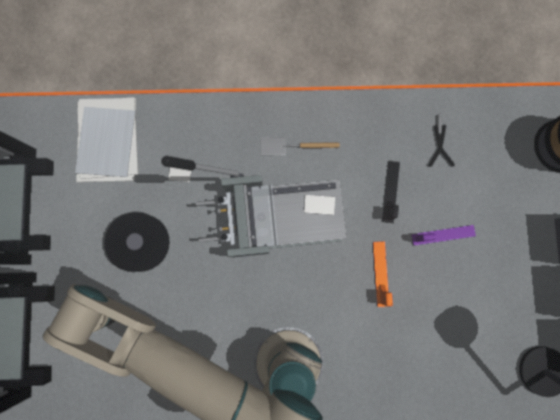

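```bash
cat > h.py <<'E'
from bench import bot
import cv2,numpy as np
np.set_printoptions(precision=4,suppress=True)
def onplane(c,uv,z):
    "pixels (N,2) -> world points on plane z"
    uv=np.atleast_2d(np.asarray(uv,float)); f=210/np.tan(np.radians(c["fovy"]/2))
    R,t=c["extrinsics"][:3,:3],c["extrinsics"][:3,3]
    d=np.c_[(uv[:,0]-c["cx"])/f,(uv[:,1]-c["cy"])/f,np.ones(len(uv))]@R
    o=-R.T@t
    return o+d*((z-o[2])/d[:,2])[:,None]
def proj(c,P):
    f=210/np.tan(np.radians(c["fovy"]/2)); q=np.atleast_2d(P)@c["extrinsics"][:3,:3].T+c["extrinsics"][:3,3]
    return q[:,:2]/q[:,2:]*f+[c["cx"],c["cy"]]
def crop(img,x0,y0,w,h,k,name):
    cv2.imwrite("pics/"+name,cv2.resize(img[y0:y0+h,x0:x0+w,::-1],None,fx=k,fy=k,interpolation=cv2.INTER_CUBIC))
def blob(mask,x0,y0,x1,y1):
    m=np.zeros_like(mask,np.uint8); m[y0:y1,x0:x1]=mask[y0:y1,x0:x1]
    cs,_=cv2.findContours(m,cv2.RETR_EXTERNAL,cv2.CHAIN_APPROX_NONE)
    return max(cs,key=cv2.contourArea)
E
python3 - <<'E'
from h import *
t=bot.camera("top"); s=bot.camera("scene")
a=t["img"][145:275,180:415]; b=s["img"][140:370,130:350]
cv2.imwrite("pics/crop1.png",np.vstack([cv2.resize(a,(800,442),interpolation=3)[:,:,::-1]]))
cv2.imwrite("pics/crop2.png",cv2.resize(b,None,fx=2.6,fy=2.6,interpolation=3)[:,:,::-1])
for n,c,(z),box in(("top",t,0,(370,150,405,230)),("scene",s,0,(140,270,205,370))):
    g=c["img"].max(2)
    k=blob(g<60,*box); print(n,"stick",cv2.contourArea(k),cv2.minAreaRect(k),onplane(c,cv2.boxPoints(cv2.minAreaRect(k)),.008))
for n,c,box in(("top",t,(295,185,345,225)),("scene",s,(205,225,265,275))):
    m=c["img"].min(2)>200
    k=blob(m,*box); r=cv2.minAreaRect(k); print(n,"blank",r,onplane(c,[r[0]],.065),onplane(c,cv2.boxPoints(r),.065))
E
```

```text
top stick 547.5 ((391.494873046875, 191.7935028076172), (13.2030611038208, 59.06325149536133), 6.709836959838867) [[ 0.4683 -0.3349  0.008 ]
 [ 0.6756 -0.3711  0.008 ]
 [ 0.669  -0.4172  0.008 ]
 [ 0.4618 -0.3801  0.008 ]]
scene stick 1119.5 ((169.59561157226562, 319.670654296875), (86.73542785644531, 15.339364051818848), 63.03428649902344) [[ 0.4233 -0.3678  0.008 ]
 [ 0.4301 -0.3267  0.008 ]
 [ 0.6846 -0.3732  0.008 ]
 [ 0.6763 -0.4098  0.008 ]]
top blank ((319.53045654296875, 204.57362365722656), (28.07133674621582, 16.173080444335938), 4.085616588592529) [[ 0.5205 -0.1154  0.065 ]] [[ 0.4979 -0.0659  0.065 ]
 [ 0.5523 -0.0716  0.065 ]
 [ 0.5433 -0.1652  0.065 ]
 [ 0.4889 -0.159   0.065 ]]
scene blank ((233.91175842285156, 245.35293579101562), (18.00735092163086, 35.500205993652344), 59.036251068115234) [[ 0.5212 -0.1145  0.065 ]] [[ 0.4879 -0.1595  0.065 ]
 [ 0.4965 -0.0555  0.065 ]
 [ 0.5547 -0.0693  0.065 ]
 [ 0.5448 -0.1705  0.065 ]]
```

View pics/crop1.png

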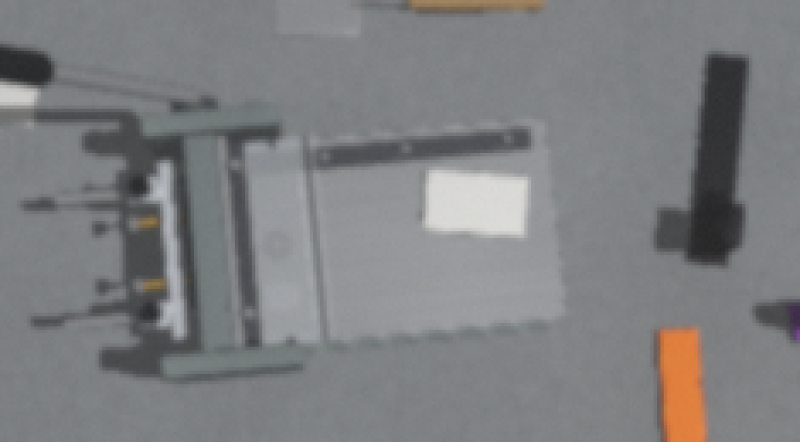

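View pics/crop2.png

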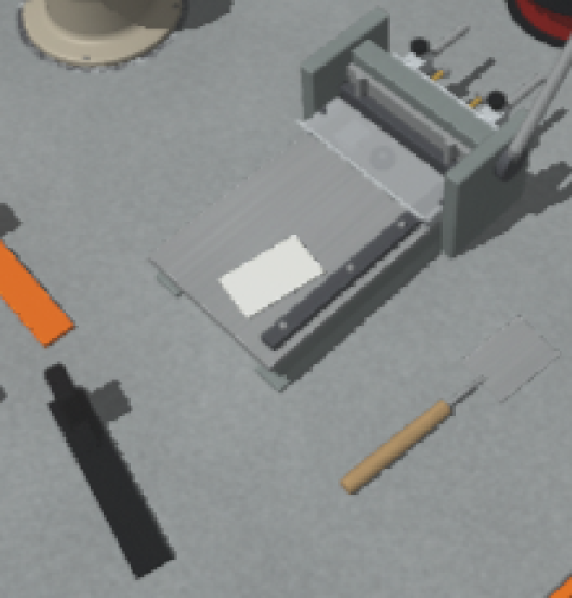

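```bash
python3 - <<'E'
from h import *
for n,box in(("top",(273,178,340,200)),("scene",(228,215,295,277))):
    c=bot.camera(n); g=c["img"].max(2)
    k=blob(g<90,*box); r=cv2.minAreaRect(k); P=onplane(c,cv2.boxPoints(r),.072)
    print(n,"fence",cv2.contourArea(k),r,P[:,:2].tolist())
t=bot.camera("top"); s=bot.camera("scene")
def cr(pts): return np.array(pts)/3.404+[180,145]
def cs(pts): return np.array(pts)/2.6+[130,140]
print("bed corners top",onplane(t,cr([[545,120],[562,318]]),.06)[:,:2])
print("bed corners scene",onplane(s,cs([[275,368],[150,262]]),.06)[:,:2])
print("lip top",onplane(t,cr([[308,137],[325,345]]),.093)[:,:2])
print("lip sc",onplane(s,cs([[428,220],[300,123]]),.093)[:,:2])
print("gauge front top",onplane(t,cr([[163,165],[178,335]]),.08)[:,:2])
print("handle top est: top",onplane(t,cr([[717,228],[672,228]]),.088)[:,:2],onplane(s,cs([[55,372]]),.088)[:,:2])
E
```

```text
top fence 57.0 ((313.4836120605469, 187.31967163085938), (3.4403581619262695, 25.350006103515625), 84.80557250976562) [[0.5811428299931829, -0.05393644097903824], [0.5869638762037728, -0.1386995238013356], [0.5753076231995098, -0.13927323972573652], [0.5695099345094357, -0.05459593938614585]]
scene fence 538.5 ((270.1431579589844, 256.1146240234375), (9.744253158569336, 71.58909606933594), 48.99091720581055) [[0.6113283436962048, -0.16501115001774036], [0.5956358526652636, 0.04740433814996742], [0.6261020030328852, 0.043853105148845606], [0.6396521118929868, -0.1660957655401606]]
bed corners top [[ 0.6026 -0.1888]
 [ 0.4057 -0.1967]]
bed corners scene [[ 0.6117 -0.1806]
 [ 0.419  -0.2025]]
lip top [[0.5846 0.0469]
 [0.3837 0.0355]]
lip sc [[0.5959 0.0487]
 [0.3979 0.0306]]
gauge front top [[0.5627 0.1884]
 [0.3974 0.1759]]
handle top est: top [[ 0.4871 -0.3458]
 [ 0.4881 -0.3022]] [[ 0.4812 -0.3583]]
```

```bash
python3 - <<'E'
from h import *
from scipy.ndimage import map_coordinates as mc
def edge(c,p,q,w,z,n=25,lab="",sg=1):
    "along pixel line p->q sample normals +-w px, steepest gradient (sign sg along normal), fit, world"
    g=cv2.cvtColor(c["img"],cv2.COLOR_RGB2GRAY).astype(float); p,q=np.array(p,float),np.array(q,float)
    u=(q-p)/np.linalg.norm(q-p); nn=np.array([-u[1],u[0]]); s=np.arange(-w,w+.01,.1); out=[]
    for a in np.linspace(.05,.95,n):
        P=p+a*(q-p)+s[:,None]*nn; v=cv2.GaussianBlur(mc(g,[P[:,1],P[:,0]],order=1)[None],(0,0),4)[0]
        d=np.gradient(v)*sg; i=d.argmax(); out.append(P[i])
    W=onplane(c,out,z)[:,:2]; l=cv2.fitLine(W.astype(np.float32),cv2.DIST_HUBER,0,.002,1e-4,1e-4).ravel()
    print(lab,"W0",W[0],"W1",W[-1],"mid",l[2:],"ang dir deg",np.degrees(np.arctan2(l[1],l[0])))
t=bot.camera("top"); s=bot.camera("scene")
cr=lambda x,y:(180+(x+.5)/3.404-.5,145+(y+.5)/3.4-.5); cs=lambda x,y:(130+(x+.5)/2.6-.5,140+(y+.5)/2.6-.5)
edge(t,cr(525,147),cr(325,168),3,.072,lab="fence face top",sg=-1)
edge(s,cs(262,336),cs(398,218),3,.072,lab="fence face sc",sg=1)
edge(t,cr(548,140),cr(562,310),3,.06,lab="bed end top",sg=1)
edge(t,cr(548,140),cr(562,310),3,.06,lab="bed end top-",sg=-1)
edge(s,cs(160,270),cs(265,358),3,.06,lab="bed end sc",sg=-1)
edge(t,cr(315,170),cr(325,340),3,.093,lab="lip top",sg=1)
edge(s,cs(425,218),cs(302,123),3,.093,lab="lip sc",sg=1)
for n,c in(("top",t),("sc",s)):
    o=-c["extrinsics"][:3,:3].T@c["extrinsics"][:3,3]; print(n,o)
    m=(c["img"].max(2)<60); k=blob(m,*((370,150,405,230) if n=="top" else (140,270,205,370)))
    print(len(k), k[k[:,0,1].argmin()],k[k[:,0,1].argmax()])
edge(t,cr(745,60),cr(737,200),3,.008,lab="stick R",sg=-1)
edge(t,cr(711,60),cr(703,190),3,.008,lab="stick L",sg=-1)
edge(s,cs(137,578),cs(60,420),3,.008,lab="stick sL",sg=1)
edge(s,cs(173,557),cs(105,420),3,.008,lab="stick sR",sg=1)
edge(t,cr(711,56),cr(745,58),3,.008,lab="nose",sg=-1)
edge(s,cs(140,576),cs(170,560),3,.008,lab="nose s",sg=1)
E
```

```text
fence face top W0 [ 0.5726 -0.155 ] W1 [0.5596 0.0223] mid [ 0.5656 -0.0692] ang dir deg -85.77624
fence face sc W0 [ 0.5859 -0.1615] W1 [0.5709 0.0239] mid [ 0.5749 -0.0746] ang dir deg -83.33386
bed end top W0 [ 0.5748 -0.189 ] W1 [ 0.4227 -0.1956] mid [ 0.5017 -0.1929] ang dir deg 3.5191684
bed end top- W0 [ 0.5743 -0.1812] W1 [ 0.4222 -0.1869] mid [ 0.4977 -0.1909] ang dir deg -2.6124365
bed end sc W0 [ 0.4413 -0.1976] W1 [ 0.5877 -0.186 ] mid [ 0.5156 -0.1917] ang dir deg 4.314902
lip top W0 [0.5445 0.05  ] W1 [0.3971 0.0413] mid [0.4594 0.0453] ang dir deg 3.454377
lip sc W0 [0.5828 0.042 ] W1 [0.4092 0.0299] mid [0.4808 0.0354] ang dir deg 3.7907445
top [0.3179 0.0493 1.4853]
133 [[389 162]] [[388 221]]
sc [ 1.1214 -0.4959  1.185 ]
173 [[152 280]] [[183 361]]
stick R W0 [ 0.665  -0.4087] W1 [ 0.5336 -0.3872] mid [ 0.5991 -0.3979] ang dir deg -9.261271
stick L W0 [ 0.6659 -0.3783] W1 [ 0.5439 -0.3581] mid [ 0.5959 -0.3673] ang dir deg -9.7785425
stick sL W0 [ 0.6685 -0.4054] W1 [ 0.4967 -0.3694] mid [ 0.5886 -0.3892] ang dir deg -10.580394
stick sR W0 [ 0.6756 -0.3678] W1 [ 0.5248 -0.3427] mid [ 0.6017 -0.3556] ang dir deg -9.338647
nose W0 [ 0.68   -0.3737] W1 [ 0.6756 -0.4053] mid [ 0.6778 -0.3911] ang dir deg 80.21717
nose s W0 [ 0.6786 -0.4054] W1 [ 0.6828 -0.377 ] mid [ 0.6806 -0.3913] ang dir deg 81.48469
```

```bash
python3 -m jog '[[-0.042,-0.040,0,0,0,0,1],[-0.084,-0.081,0,0,0,0,1],[-0.126,-0.121,0,0,0,0,1],[-0.168,-0.162,0,0,0,0,0.5],[-0.210,-0.202,0,0,0,0,0]]'
python3 -m jog '[[-0.042,-0.040,0,0,0,0,0],[-0.084,-0.081,0,0,0,0,0],[-0.126,-0.121,0,0,0,0,0],[-0.168,-0.162,0,0,0,0,0],[-0.210,-0.202,0,0,0,0,0]]'
python3 -m jog '[[-0.042,-0.040,0.02,0,0,-0.12,0],[-0.042,-0.040,0.04,0,0,-0.26,0],[-0.042,-0.040,0.06,0,0,-0.40,0],[-0.042,-0.040,0.09,0,0,-0.50,0],[-0.042,-0.040,0.093,0,0,-0.50,0]]'
```

```text
time: 1.12
tcp_pos: [0.3253, 0.2051, 0.2535]
tcp_rot: [[-0.91, 0.414, 0.001], [0.414, 0.91, 0.0], [-0.001, 0.001, -1.0]]
force: [0.9, -0.8, 0.1]
grip_width: 0.604
finger_force: 0.0
time: 1.75
tcp_pos: [0.4327, -0.0662, 0.2536]
tcp_rot: [[-0.91, 0.415, 0.001], [0.415, 0.91, 0.0], [-0.001, 0.0, -1.0]]
force: [0.7, 0.9, 0.3]
grip_width: 0.001
finger_force: 0.0
time: 2.38
tcp_pos: [0.4529, -0.1176, 0.1584]
tcp_rot: [[-0.997, -0.071, -0.004], [-0.071, 0.997, 0.001], [0.004, 0.002, -1.0]]
force: [-0.5, -0.3, 0.6]
grip_width: 0.003
finger_force: 0.0
```

```bash
python3 -m jog '[[0,0,0.05,0,0,0,0],[0,0,0.068,0,0,0,0],[0,0,0.0745,0,0,0,0],[0,0,0.0745,0,0,0,0]]'
python3 - <<'E'
from h import *
t=bot.camera("top"); s=bot.camera("scene")
a=cv2.resize(t["img"][165:245,255:355],None,fx=4,fy=4,interpolation=3);b=cv2.resize(s["img"][200:290,180:300],None,fx=3.3,fy=3.3,interpolation=3)
h=max(a.shape[0],b.shape[0]);a=cv2.copyMakeBorder(a,0,h-a.shape[0],0,0,0);b=cv2.copyMakeBorder(b,0,h-b.shape[0],0,0,0)
cv2.imwrite("pics/down.png",np.hstack([a,b])[:,:,::-1])
E
```

```text
time: 2.88
tcp_pos: [0.4546, -0.1181, 0.0869]
tcp_rot: [[-0.997, -0.071, 0.001], [-0.071, 0.997, -0.0], [-0.001, -0.0, -1.0]]
force: [0.2, -0.3, 1.1]
grip_width: 0.002
finger_force: 0.0
```

View pics/down.png

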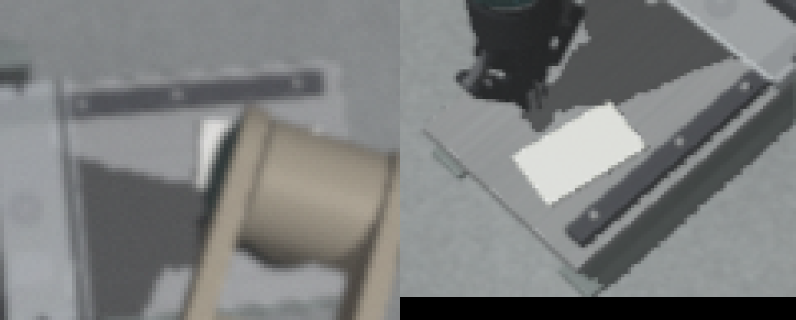

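```bash
python3 -m jog '[[0,0,0.0025,0,0,0,0],[0,0,0.0025,0,0,0,0]]'
python3 -m jog '[[-0.006,0,0,0,0,0,0],[-0.012,0,0,0,0,0,0],[-0.018,0,0,0,0,0,0],[-0.024,0,0,0,0,0,0],[-0.030,0,0,0,0,0,0]]'
```

```text
time: 3.22
tcp_pos: [0.4541, -0.118, 0.0835]
tcp_rot: [[-0.997, -0.072, 0.0], [-0.072, 0.997, -0.0], [-0.0, -0.0, -1.0]]
force: [0.4, 0.1, 0.1]
grip_width: 0.001
finger_force: 0.0
time: 3.85
tcp_pos: [0.4843, -0.1157, 0.0832]
tcp_rot: [[-0.997, -0.072, -0.0], [-0.072, 0.997, 0.0], [0.0, 0.0, -1.0]]
force: [-1.0, 0.3, 0.4]
grip_width: 0.005
finger_force: 0.2
```

Contact with the blank; continue gently toward the fence.

```bash
for i in 1; do
python3 -m jog '[[-0.003,0,0,0,0,0,0],[-0.006,0,0,0,0,0,0],[-0.008,0,0,0,0,0,0]]'
python3 -m jog '[[-0.002,0,0,0,0,0,0],[-0.004,0,0,0,0,0,0]]'
python3 -m jog '[[-0.001,0,0,0,0,0,0],[-0.002,0,0,0,0,0,0]]'; done | grep -E "time|pos|force:"
```

```text
time: 4.22
tcp_pos: [0.4916, -0.1154, 0.0832]
force: [-4.6, -2.5, 1.0]
finger_force: 2.2
time: 4.47
tcp_pos: [0.4934, -0.1161, 0.0829]
force: [-17.8, -7.5, 8.9]
finger_force: 9.0
time: 4.72
tcp_pos: [0.4941, -0.1165, 0.0828]
force: [-23.2, -9.0, 11.6]
finger_force: 11.9
```

```bash
python3 -m jog '[[0.004,0,0,0,0,0,0],[0.010,0,0,0,0,0,0]]' | grep -E "pos|force:"
cat > look.py <<'E'
from h import *
import sys
s=bot.camera("scene"); t=bot.camera("top")
m=(s["img"].min(2)>180); k=blob(m,195,190,300,275); r=cv2.minAreaRect(k); print(cv2.contourArea(k),onplane(s,[r[0]],.065),r)
q=cv2.approxPolyDP(cv2.convexHull(k),4,True)[:,0]; print(onplane(s,q,.065)[:,:2])
b=cv2.resize(s["img"][180:290,180:320],None,fx=4,fy=4,interpolation=3)
cv2.imwrite("pics/"+sys.argv[1],b[:,:,::-1])
E
python3 look.py l1.png
```

```text
tcp_pos: [0.4879, -0.1155, 0.0834]
force: [0.1, -0.1, 0.4]
finger_force: 0.0
530.0 [[ 0.5346 -0.116   0.065 ]] ((236.46151733398438, 248.69229125976562), (18.859806060791016, 36.055511474609375), 56.30992889404297)
[[ 0.5572 -0.0668]
 [ 0.562  -0.1642]
 [ 0.5071 -0.1637]
 [ 0.5191 -0.0795]]
```

View pics/l1.png

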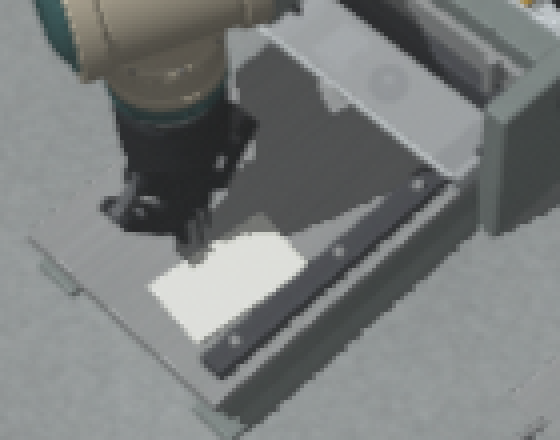

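```bash
python3 - <<'E'
from h import *
s=bot.camera("scene"); C=lambda p:np.array(p,float)/4-.375+180
print("blank corners",onplane(s,C([[148,288],[198,342],[307,262],[262,215]]),.065)[:,:2])
img=s["img"].astype(int)
# profile across fence: world line perpendicular, at z=.072 for 3 stations
for y in(-.15,-.115,-.08,-.02):
    X=np.arange(.54,.62,.003); uv=proj(s,np.c_[X,np.full_like(X,y),np.full_like(X,.065)])
    v=cv2.remap(cv2.cvtColor(s["img"],6+1),uv[:,0].astype(np.float32),uv[:,1].astype(np.float32),1).ravel()
    print(y,[(round(x*1000),int(a)) for x,a in zip(X,v)])
t=bot.camera("top")
for y in(-.165,-.03,0.0):
    X=np.arange(.53,.62,.003); uv=proj(t,np.c_[X,np.full_like(X,y),np.full_like(X,.065)])
    v=cv2.remap(cv2.cvtColor(t["img"],7),uv[:,0].astype(np.float32),uv[:,1].astype(np.float32),1).ravel()
    print("top",y,[(round(x*1000),int(a)) for x,a in zip(X,v)])
E
```

```text
blank corners [[ 0.5054 -0.1637]
 [ 0.5626 -0.1642]
 [ 0.5626 -0.0663]
 [ 0.5108 -0.0649]]
-0.15 [(540, 221), (543, 221), (546, 221), (549, 221), (552, 221), (555, 221), (558, 221), (561, 216), (564, 161), (567, 130), (570, 119), (573, 91), (576, 87), (579, 90), (582, 87), (585, 83), (588, 80), (591, 62), (594, 69), (597, 121), (600, 151), (603, 152), (606, 111), (609, 78), (612, 72), (615, 70), (618, 70)]
-0.115 [(540, 222), (543, 221), (546, 221), (549, 221), (552, 222), (555, 222), (558, 221), (561, 217), (564, 182), (567, 114), (570, 88), (573, 82), (576, 81), (579, 79), (582, 80), (585, 79), (588, 61), (591, 69), (594, 119), (597, 152), (600, 149), (603, 112), (606, 76), (609, 72), (612, 70), (615, 69), (618, 71)]
-0.08 [(540, 221), (543, 221), (546, 221), (549, 221), (552, 221), (555, 221), (558, 222), (561, 219), (564, 195), (567, 117), (570, 84), (573, 80), (576, 79), (579, 80), (582, 78), (585, 60), (588, 69), (591, 119), (594, 148), (597, 147), (600, 114), (603, 78), (606, 70), (609, 69), (612, 68), (615, 70), (618, 73)]
-0.02 [(540, 82), (543, 82), (546, 92), (549, 128), (
[... 646 characters left out ...]
3), (533, 84), (536, 88), (539, 99), (542, 119), (545, 138), (548, 147), (551, 148), (554, 149), (557, 146), (560, 138), (563, 119), (566, 97), (569, 85), (572, 82), (575, 82), (578, 83), (581, 90), (584, 105), (587, 125), (590, 140), (593, 144), (596, 137), (599, 133), (602, 131), (605, 131), (608, 132), (611, 133), (614, 133), (617, 132)]
top 0.0 [(530, 84), (533, 83), (536, 84), (539, 85), (542, 85), (545, 92), (548, 108), (551, 127), (554, 140), (557, 139), (560, 124), (563, 104), (566, 89), (569, 84), (572, 81), (575, 82), (578, 89), (581, 104), (584, 124), (587, 139), (590, 142), (593, 135), (596, 132), (599, 132), (602, 131), (605, 131), (608, 131), (611, 131), (614, 131), (617, 132)]
```

```bash
python3 -m jog '[[0.010,0,-0.001,0,0,0,0],[0.010,-0.032,-0.001,0,0,0,0],[0.010,-0.032,-0.001,0,0,0,0],[0.002,-0.032,-0.001,0,0,0,0]]'| grep -E "pos|force:"
python3 -m jog '[[-0.004,0,0,0,0,0,0],[-0.008,0,0,0,0,0,0]]'| grep -E "pos|force:"
python3 -m jog '[[-0.003,0,0,0,0,0,0],[-0.006,0,0,0,0,0,0]]'| grep -E "pos|force:"
```

```text
tcp_pos: [0.488, -0.1472, 0.0843]
force: [0.3, -1.1, -0.8]
finger_force: 0.0
tcp_pos: [0.4965, -0.1465, 0.0843]
force: [-0.0, -0.7, 0.4]
finger_force: 0.4
tcp_pos: [0.5017, -0.1464, 0.0841]
force: [-10.9, -0.5, 5.4]
finger_force: 5.5
```

```bash
python3 -m jog '[[-0.001,0,0,0,0,0,0],[-0.0015,0,0,0,0,0,0]]'| grep -E "pos|force:"
python3 -m jog '[[0.012,0,0,0,0,0,0],[0.012,0.034,0,0,0,0,0],[0.012,0.034,0,0,0,0,0],[0.006,0.034,0,0,0,0,0]]'| grep -E "pos|force:"
python3 -m jog '[[-0.002,0,0,0,0,0,0],[-0.005,0,0,0,0,0,0],[-0.005,0,0,0,0,0,0]]'| grep -E "pos|force:"
```

```text
tcp_pos: [0.5018, -0.1465, 0.084]
force: [-13.8, -1.3, 8.1]
finger_force: 7.1
tcp_pos: [0.4953, -0.1132, 0.0845]
force: [-0.6, -0.5, -0.1]
finger_force: 0.0
tcp_pos: [0.4992, -0.1132, 0.0841]
force: [-7.8, -1.0, 4.5]
finger_force: 4.4
```

```bash
python3 look.py l2.png
```

```text
445.5 [[ 0.5385 -0.1113  0.065 ]] ((238.62294006347656, 248.64752197265625), (17.92516326904297, 35.46622085571289), 50.19443130493164)
[[ 0.5584 -0.0604]
 [ 0.5693 -0.156 ]
 [ 0.5178 -0.1614]
 [ 0.5183 -0.1009]]
```

View pics/l2.png

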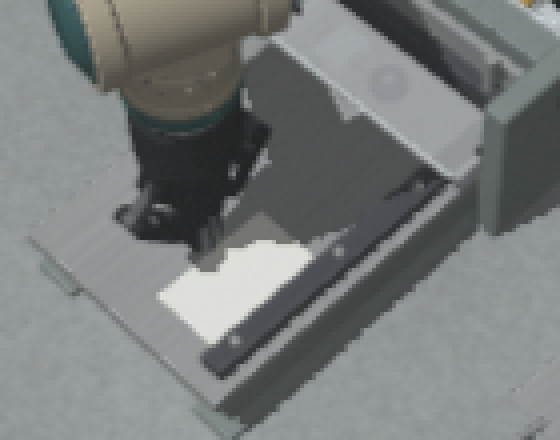

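```bash
python3 -m jog '[[0.010,0,0,0,0,0,0.6],[0.010,0,-0.05,0,0,0,1],[0.010,0,-0.1,0,0,0,1],[0.010,0,-0.14,0,0,0.1,1],[0.010,0,-0.14,0,0,0.24,1]]'| grep -E "pos|rot|force:|time"; python3 - <<'E'
from h import *
s=bot.state(); print(s["qpos"],s["tcp_rot"][:2,:2],s["tcp_pos"])
E
```

```text
time: 8.02
tcp_pos: [0.4914, -0.1139, 0.2285]
tcp_rot: [[-0.985, 0.171, 0.008], [0.171, 0.985, -0.002], [-0.008, -0.001, -1.0]]
force: [0.1, -0.3, -0.6]
finger_force: 0.0
[-0.3011 -0.0036  1.5067  0.0003  1.6305 -1.6997] [[-0.9852  0.1713]
 [ 0.1713  0.9852]] [ 0.4914 -0.1139  0.2285]
```

```bash
(python3 -m jog '[[-0.010,-0.060,0,0,0,0.17,1],[-0.020,-0.120,0,0,0,0.35,1],[-0.031,-0.180,0,0,0,0.53,1],[-0.042,-0.240,0,0,0,0.71,1],[-0.042,-0.240,0,0,0,0.89,1]]'
python3 -m jog '[[0,0,0,0,0,0.18,1],[0,0,0,0,0,0.36,1],[0,0,0,0,0,0.54,1],[0,0,0,0,0,0.72,1],[0,0,0,0,0,0.9,1]]'
python3 -m jog '[[0,0,0,0,0,0.18,1],[0,0,0,0,0,0.36,1],[0,0,0,0,0,0.54,1],[0,0,0,0,0,0.72,1],[0,0,0,0,0,0.9,1]]'
python3 -m jog '[[0,0,0,0,0,0.18,1],[0,0,0,0,0,0.36,1],[0,0,0,0,0,0.446,1],[0,0,0.04,0,0,0.446,1],[0,0,0.06,0,0,0.446,1]]')| grep -E "pos|rot|time"
python3 - <<'E'
from h import *
s=bot.camera("scene"); print(bot.state()["tcp_pos"])
b=cv2.resize(s["img"][220:380,100:260],None,fx=3.5,fy=3.5,interpolation=3)
# expected pixels of the fingertips and handle top
for P in([.49,-.358,.088],[.468,-.354,.0],[.679,-.391,.008]): print((proj(s,P)[0]-[100,220])*3.5)
cv2.imwrite("pics/st.png",b[:,:,::-1])
E
```

```text
time: 8.65
tcp_pos: [0.4901, -0.3608, 0.2226]
tcp_rot: [[-0.481, 0.877, -0.001], [0.877, 0.481, 0.001], [0.001, -0.001, -1.0]]
time: 9.28
tcp_pos: [0.4913, -0.3571, 0.2241]
tcp_rot: [[0.383, 0.924, 0.0], [0.924, -0.383, 0.0], [0.0, 0.0, -1.0]]
time: 9.9
tcp_pos: [0.4913, -0.3571, 0.2241]
tcp_rot: [[0.962, 0.274, 0.0], [0.274, -0.962, 0.0], [0.0, -0.0, -1.0]]
time: 10.52
tcp_pos: [0.4907, -0.3566, 0.1619]
tcp_rot: [[0.987, -0.162, -0.002], [-0.162, -0.987, 0.002], [-0.002, -0.002, -1.0]]
[ 0.49   -0.356   0.1592]
[185.8006 228.4837]
[197.8787 258.009 ]
[311.8915 482.1801]
```

View pics/st.png

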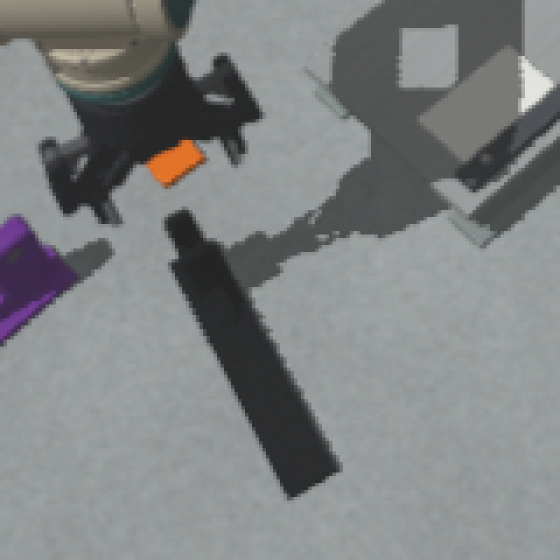

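```bash
(python3 -m jog '[[0,0,0.045,0,0,0,1],[0,0,0.085,0,0,0,1],[0,0,0.1,0,0,0,1],[0,0,0.1,0,0,0,0.3],[0,0,0.1,0,0,0,0]]'
python3 -m jog '[[0,0,0,0,0,0,0],[0,0,0,0,0,0,0],[0,0,0,0,0,0,0]]'
python3 -m jog '[[0,0,-0.02,0,0,0,0],[0,0,-0.05,0,0,0,0],[0,0,-0.1,0,0,0,0],[0,0,-0.13,0,0,0,0],[0,0,-0.13,0,0,0,0]]')| grep -E "pos|rot|time|force|width"
python3 - <<'E'
from h import *
s=bot.camera("scene"); st=bot.state(); p=st["tcp_pos"];print(p)
m=s["img"].max(2)<50; m[:, :150]=0;
b=cv2.resize(s["img"][180:360,120:300],None,fx=3.3,fy=3.3,interpolation=3)
cv2.imwrite("pics/held.png",b[:,:,::-1])
E
```

```text
time: 11.2
tcp_pos: [0.4925, -0.3577, 0.0666]
tcp_rot: [[0.987, -0.162, 0.003], [-0.162, -0.987, -0.002], [0.003, 0.002, -1.0]]
force: [-0.6, -0.1, 0.3]
grip_width: 0.605
finger_force: 0.0
time: 11.58
tcp_pos: [0.4918, -0.3572, 0.065]
tcp_rot: [[0.987, -0.162, 0.001], [-0.162, -0.987, -0.001], [0.001, 0.0, -1.0]]
force: [-0.9, 0.7, 2.3]
grip_width: 0.251
finger_force: 63.2
time: 12.2
tcp_pos: [0.4925, -0.3576, 0.1984]
tcp_rot: [[0.987, -0.161, 0.005], [-0.161, -0.987, -0.004], [0.006, 0.003, -1.0]]
force: [0.4, -0.2, -2.0]
grip_width: 0.248
finger_force: 62.6
[ 0.4917 -0.3571  0.1955]
```

View pics/held.png

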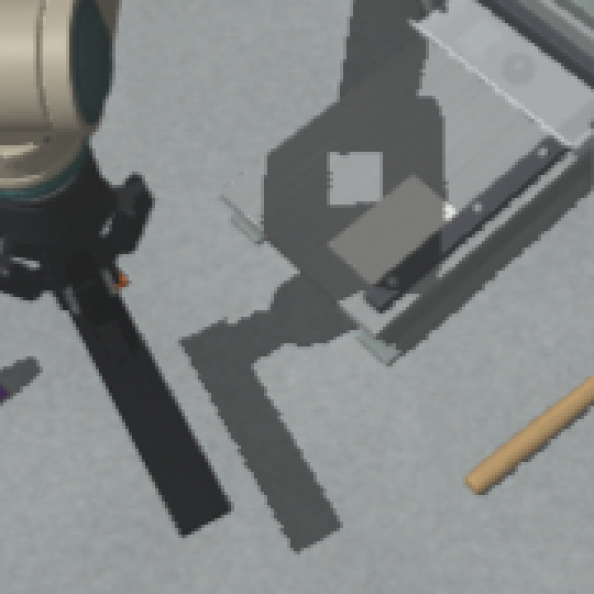

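```bash
python3 - <<'E'
from h import *
s=bot.camera("scene"); t=bot.camera("top"); p=bot.state()["tcp_pos"]; R=bot.state()["tcp_rot"]
C=lambda q:(np.array(q,float)+.5)/3.3-.5+[120,180]
N=onplane(s,C([[183,536],[231,510]]),p[2]-.065+.004); print("nose",N, "tool frame",(N-p)@R)
k=blob(t["img"].max(2)<60,340,140,430,235)
r=cv2.boxPoints(cv2.minAreaRect(k)); W=onplane(t,r,p[2]-.057); print("top",W[:,:2],((W-p)@R)[:,:2])
B=onplane(s,C([[328,240],[375,288],[448,212],[412,175]]),.065); print("blank",B[:,:2],B.mean(0))
print("sh",onplane(s,C([[223,198],[340,298]]),.06)[:,:2],onplane(s,C([[370,290]]),.072)[:,:2])
k=blob((t["img"].min(2)>190),290,175,345,215); print(onplane(t,cv2.boxPoints(cv2.minAreaRect(k)),.065)[:,:2])
g=cv2.cvtColor(t["img"],7)
np.set_printoptions(linewidth=200); print(g[188:214:2,296:336:2])
E
```

```text
nose [[ 0.6737 -0.4052  0.1315]
 [ 0.6805 -0.3686  0.1315]] tool frame [[ 0.1884  0.0187  0.0605]
 [ 0.1891 -0.0185  0.0605]]
top [[ 0.5534 -0.2762]
 [ 0.6842 -0.3791]
 [ 0.6279 -0.4492]
 [ 0.4984 -0.3458]] [[ 0.0488 -0.0892]
 [ 0.1945 -0.0088]
 [ 0.1503  0.0695]
 [ 0.0057 -0.0117]]
blank [[ 0.5119 -0.1601]
 [ 0.5745 -0.1591]
 [ 0.5577 -0.0657]
 [ 0.5078 -0.0648]] [ 0.538  -0.1124  0.065 ]
sh [[ 0.415  -0.2013]
 [ 0.5603 -0.1854]] [[ 0.5767 -0.1655]]
[[ 0.556  -0.0596]
 [ 0.5643 -0.0683]
 [ 0.5608 -0.0715]
 [ 0.5525 -0.0628]]
[[ 85 113 105  83  84  82  83  81  69  57  58  56  59  59  59  68  75  76  69  94]
 [ 87  94  90  85  97 106 100  87  77  80  86  95 102 102 103 106 110 112  96 111]
 [112 116 126 133 187 189 142 116 114 115 116 116 119 116 118 117 117 118 102  88]
 [146 147 150 155 212 189 125 118 118 117 119 119 118 117 117 117 117 117 107  87]
 [152 151 151 154 188 131 119 117 116 117 118 117 115 117 116 118 117 115 110  85]
 [151 151 149 124 129 119 120 119 117 117 118 118 118 118 116 117 117 118 112  85]
 [153 153 141 102 112 117 119 120 118 119 117 118 118 118 118 119 117 116 114  92]
 [151 142 111  88 110 117 119 118 118 118 118 117 118 117 117 119 118 117 116  95]
 [149 118  88  88 112 117 118 118 119 118 117 117 118 118 118 118 118 118 116  97]
 [134  91  85  86 109 119 118 118 118 117 118 118 117 116 113 111 112 112 105  88]
 [108  85  85  85  99 110 115 110 106 106 119 116  99  93  92  89  87  88  85  85]
 [ 90  86  86  86  87  88  89  90  91 118 152 144 108  88  85  86  86  85  84  85]
 [ 87  88  86  87  87  86  86  89 112 150 158 158 150 115  90  86  84  84  83  83]]
```

```bash
(python3 -m jog '[[0.02,0.001,0,0,0,-0.18,0],[0.04,0.002,0,0,0,-0.36,0],[0.06,0.003,0,0,0,-0.54,0],[0.0684,0.003,0,0,0,-0.72,0],[0.0684,0.003,0,0,0,-0.9,0]]'
python3 -m jog '[[0,0,0,0,0,-0.18,0],[0,0,0,0,0,-0.36,0],[0,0,0,0,0,-0.54,0],[0,0,0,0,0,-0.72,0],[0,0,0,0,0,-0.9057,0]]'
python3 -m jog '[[0,0,0,0,0,0,0],[0,0,0,0,0,0,0]]'
)| grep -E "pos|rot|time|force|width"; python3 - <<'E'
from h import *
s=bot.state(); p,R=s["tcp_pos"],s["tcp_rot"]; print(p,R,np.degrees(np.arctan2(R[1,0],R[0,0])))
c=bot.camera("scene");
k=blob(c["img"].max(2)<50,150,225,300,330); r=cv2.minAreaRect(k); print(r); print(((onplane(c,cv2.boxPoints(r),p[2]-.06)-p)@R)[:,:2])
E
```

```text
time: 12.98
tcp_pos: [0.5585, -0.3704, 0.1912]
tcp_rot: [[0.736, 0.677, -0.004], [0.677, -0.736, 0.003], [-0.001, -0.004, -1.0]]
force: [-0.2, 0.9, -1.7]
grip_width: 0.251
finger_force: 62.6
time: 13.6
tcp_pos: [0.558, -0.3705, 0.1916]
tcp_rot: [[-0.079, 0.997, -0.003], [0.997, 0.079, 0.003], [0.003, -0.003, -1.0]]
force: [0.4, -0.2, -1.6]
grip_width: 0.247
finger_force: 62.6
time: 13.85
tcp_pos: [0.5583, -0.3708, 0.1931]
tcp_rot: [[-0.069, 0.998, -0.001], [0.998, 0.069, 0.001], [0.001, -0.001, -1.0]]
force: [0.4, 0.4, -0.9]
grip_width: 0.248
finger_force: 62.5
[ 0.5583 -0.3708  0.1931] [[-0.069   0.9976 -0.0014]
 [ 0.9976  0.069   0.0012]
 [ 0.0013 -0.0013 -1.    ]] 93.95750118687256
((175.268310546875, 267.08538818359375), (45.134220123291016, 86.83261108398438), 51.34019470214844)
[[-0.0216 -0.1084]
 [ 0.2078 -0.1154]
 [ 0.1876  0.0235]
 [-0.0291  0.0202]]
```

```bash
(python3 -m jog '[[0,0,0.03,0,0,0,0],[0,0,0.055,0,0,0,0],[0,0,0.0685,0,0,0,0],[0,0,0.0685,0,0,0,0]]'
python3 -m jog '[[0.005,0,0,0,0,0,0],[0.010,0,0,0,0,0,0],[0.015,0,0,0,0,0,0],[0.020,0,0,0,0,0,0],[0.025,0,0,0,0,0,0]]'
python3 -m jog '[[0.006,0,0,0,0,0,0],[0.012,0,0,0,0,0,0],[0.018,0,0,0,0,0,0],[0.024,0,0,0,0,0,0],[0.030,0,0,0,0,0,0]]'
)| grep -E "pos|time|force:|rot"
python3 look.py l3.png
```

```text
time: 14.4
tcp_pos: [0.5584, -0.3709, 0.1252]
tcp_rot: [[-0.072, 0.997, -0.001], [0.997, 0.072, 0.001], [0.001, -0.001, -1.0]]
force: [0.1, 0.6, -1.9]
finger_force: 62.3
time: 15.02
tcp_pos: [0.5568, -0.3458, 0.126]
tcp_rot: [[-0.073, 0.997, 0.0], [0.997, 0.073, -0.0], [-0.0, 0.0, -1.0]]
force: [-1.0, -0.4, -1.6]
finger_force: 62.4
time: 15.65
tcp_pos: [0.5546, -0.3157, 0.1258]
tcp_rot: [[-0.073, 0.997, 0.0], [0.997, 0.073, 0.0], [0.0, 0.0, -1.0]]
force: [-0.2, 0.4, -0.9]
finger_force: 62.4
180.0 [[ 0.5237 -0.0998  0.065 ]] ((238.5, 243.0), (18.0, 15.0), 90.0)
[[ 0.5122 -0.0666]
 [ 0.5607 -0.1027]
 [ 0.5459 -0.1195]
 [ 0.5123 -0.1178]]
```

View pics/l3.png

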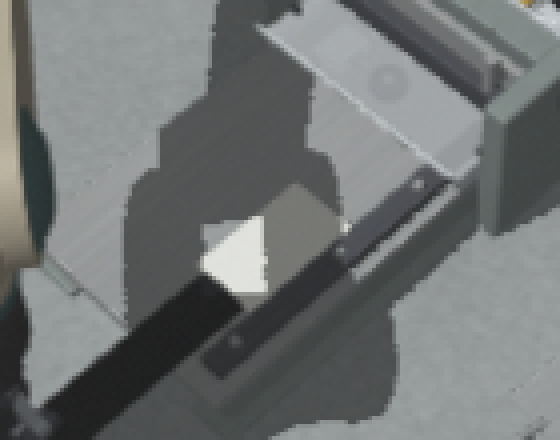

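```bash
(python3 -m jog '[[0.008,0,0,0,0,0,0],[0.016,0,0,0,0,0,0],[0.024,0,0,0,0,0,0],[0.032,0,0,0,0,0,0],[0.040,0,0,0,0,0,0]]'
python3 -m jog '[[0.008,0,0,0,0,0,0],[0.016,0,0,0,0,0,0],[0.024,0,0,0,0,0,0],[0.032,0,0,0,0,0,0],[0.040,0,0,0,0,0,0]]'
python3 -m jog '[[0.003,0,0,0,0,0,0],[0.006,0,0,0,0,0,0],[0.009,0,0,0,0,0,0],[0.012,0,0,0,0,0,0]]'
)| grep -E "pos|time|force:"
```

```text
time: 16.38
tcp_pos: [0.5516, -0.2756, 0.1258]
force: [-0.1, -0.1, -1.6]
finger_force: 62.4
time: 17.0
tcp_pos: [0.5487, -0.2358, 0.1258]
force: [-0.5, -0.1, -2.2]
finger_force: 62.4
time: 17.5
tcp_pos: [0.5479, -0.2243, 0.1258]
force: [1.0, -0.7, -0.9]
finger_force: 62.4
```

```bash
for i in 1; do python3 -m jog '[[0.002,0,0,0,0,0,0],[0.004,0,0,0,0,0,0]]'
python3 -m jog '[[0.002,0,0,0,0,0,0],[0.004,0,0,0,0,0,0]]'
python3 -m jog '[[0.002,0,0,0,0,0,0],[0.004,0,0,0,0,0,0]]'
python3 -m jog '[[0.002,0,0,0,0,0,0],[0.004,0,0,0,0,0,0]]'
python3 -m jog '[[0.002,0,0,0,0,0,0],[0.004,0,0,0,0,0,0]]'
python3 -m jog '[[0.002,0,0,0,0,0,0],[0.004,0,0,0,0,0,0]]'
done | grep -E "pos|force:"
```

```text
tcp_pos: [0.5476, -0.2203, 0.1258]
force: [-0.7, -0.6, -1.4]
finger_force: 62.4
tcp_pos: [0.5473, -0.2163, 0.1258]
force: [0.6, -0.9, -0.3]
finger_force: 62.4
tcp_pos: [0.547, -0.2129, 0.126]
force: [-1.0, -4.3, -0.2]
finger_force: 62.6
tcp_pos: [0.5467, -0.2092, 0.1263]
force: [-0.8, -5.1, -0.7]
finger_force: 62.5
tcp_pos: [0.5464, -0.2051, 0.1262]
force: [-1.3, -5.1, 0.3]
finger_force: 62.5
tcp_pos: [0.5461, -0.2005, 0.1259]
force: [-0.6, -3.7, -0.8]
finger_force: 62.5
```

```bash
for i in 1; do python3 -m jog '[[0.003,0,0,0,0,0,0],[0.006,0,0,0,0,0,0],[0.009,0,0,0,0,0,0],[0.012,0,0,0,0,0,0]]'
python3 -m jog '[[0.003,0,0,0,0,0,0],[0.006,0,0,0,0,0,0],[0.009,0,0,0,0,0,0],[0.012,0,0,0,0,0,0]]'
python3 -m jog '[[0.003,0,0,0,0,0,0],[0.006,0,0,0,0,0,0],[0.009,0,0,0,0,0,0],[0.012,0,0,0,0,0,0]]'
python3 -m jog '[[0.002,0,0,0,0,0,0],[0.004,0,0,0,0,0,0],[0.006,0,0,0,0,0,0],[0.008,0,0,0,0,0,0]]'
done | grep -E "pos|force:|time"
```

```text
time: 19.5
tcp_pos: [0.5453, -0.1882, 0.1258]
force: [-0.3, -4.6, 0.3]
finger_force: 62.5
time: 20.0
tcp_pos: [0.5444, -0.1763, 0.1258]
force: [-0.8, -4.5, 0.1]
finger_force: 62.6
time: 20.5
tcp_pos: [0.5435, -0.1643, 0.1258]
force: [-0.4, -3.8, -0.1]
finger_force: 62.6
time: 21.0
tcp_pos: [0.5429, -0.1564, 0.1258]
force: [-0.9, -5.4, -0.1]
finger_force: 62.6
```

```bash
cat > ok.py <<'E'
# reads force, exits 1 when the push force exceeds the limit
from bench import bot; import sys
s=bot.state(); print("y %.4f F %.1f"%(s["tcp_pos"][1],s["force"][1])); sys.exit(s["force"][1]<-7.0)
E
python3 -m jog '[[0.002,0,0,0,0,0,0],[0.004,0,0,0,0,0,0],[0.006,0,0,0,0,0,0]]' >/dev/null && python3 ok.py &&
python3 -m jog '[[0.002,0,0,0,0,0,0],[0.004,0,0,0,0,0,0],[0.006,0,0,0,0,0,0]]' >/dev/null && python3 ok.py &&
python3 -m jog '[[0.0005,0,0,0,0,0,0],[0.001,0,0,0,0,0,0]]' >/dev/null && python3 ok.py &&
python3 -m jog '[[0.0005,0,0,0,0,0,0],[0.001,0,0,0,0,0,0]]' >/dev/null && python3 ok.py &&
python3 -m jog '[[0.0005,0,0,0,0,0,0],[0.001,0,0,0,0,0,0]]' >/dev/null && python3 ok.py &&
python3 -m jog '[[0.0005,0,0,0,0,0,0],[0.001,0,0,0,0,0,0]]' >/dev/null && python3 ok.py &&
python3 -m jog '[[0.0005,0,0,0,0,0,0],[0.001,0,0,0,0,0,0]]' >/dev/null && python3 ok.py &&
python3 -m jog '[[0.0005,0,0,0,0,0,0],[0.001,0,0,0,0,0,0]]' >/dev/null && python3 ok.py &&
python3 -m jog '[[0.0005,0,0,0,0,0,0],[0.001,0,0,0,0,0,0]]' >/dev/null && python3 ok.py &&
python3 -m jog '[[0.0005,0,0,0,0,0,0],[0.001,0,0,0,0,0,0]]' >/dev/null && python3 ok.py &&
python3 -m jog '[[0.0005,0,0,0,0,0,0],[0.001,0,0,0,0,0,0]]' >/dev/null && python3 ok.py &&
python3 -m jog '[[0.0005,0,0,0,0,0,0],[0.001,0,0,0,0,0,0]]' >/dev/null && python3 ok.py
```

```text
y -0.1504 F -4.5False
```

```bash
sed -i 's/sys.exit(\(.*\))/sys.exit(int(\1))/' ok.py
python3 -m jog '[[0.002,0,0,0,0,0,0],[0.004,0,0,0,0,0,0],[0.006,0,0,0,0,0,0]]' >/dev/null && python3 ok.py &&
python3 -m jog '[[0.0005,0,0,0,0,0,0],[0.001,0,0,0,0,0,0]]' >/dev/null && python3 ok.py &&
python3 -m jog '[[0.0005,0,0,0,0,0,0],[0.001,0,0,0,0,0,0]]' >/dev/null && python3 ok.py &&
python3 -m jog '[[0.0005,0,0,0,0,0,0],[0.001,0,0,0,0,0,0]]' >/dev/null && python3 ok.py &&
python3 -m jog '[[0.0005,0,0,0,0,0,0],[0.001,0,0,0,0,0,0]]' >/dev/null && python3 ok.py &&
python3 -m jog '[[0.0005,0,0,0,0,0,0],[0.001,0,0,0,0,0,0]]' >/dev/null && python3 ok.py &&
python3 -m jog '[[0.0005,0,0,0,0,0,0],[0.001,0,0,0,0,0,0]]' >/dev/null && python3 ok.py &&
python3 -m jog '[[0.0005,0,0,0,0,0,0],[0.001,0,0,0,0,0,0]]' >/dev/null && python3 ok.py &&
python3 -m jog '[[0.0005,0,0,0,0,0,0],[0.001,0,0,0,0,0,0]]' >/dev/null && python3 ok.py &&
python3 -m jog '[[0.0005,0,0,0,0,0,0],[0.001,0,0,0,0,0,0]]' >/dev/null && python3 ok.py &&
python3 -m jog '[[0.0005,0,0,0,0,0,0],[0.001,0,0,0,0,0,0]]' >/dev/null && python3 ok.py
```

```text
y -0.1444 F -4.7
y -0.1435 F -4.2
y -0.1426 F -5.1
y -0.1415 F -4.3
y -0.1405 F -5.0
y -0.1395 F -4.5
y -0.1385 F -4.6
y -0.1375 F -5.1
y -0.1365 F -4.6
y -0.1355 F -4.9
y -0.1346 F -4.0
```

```bash

python3 -m jog '[[0.0005,0,0,0,0,0,0],[0.001,0,0,0,0,0,0]]' >/dev/null && python3 ok.py &&
python3 -m jog '[[0.0005,0,0,0,0,0,0],[0.001,0,0,0,0,0,0]]' >/dev/null && python3 ok.py &&
python3 -m jog '[[0.0005,0,0,0,0,0,0],[0.001,0,0,0,0,0,0]]' >/dev/null && python3 ok.py &&
python3 -m jog '[[0.0005,0,0,0,0,0,0],[0.001,0,0,0,0,0,0]]' >/dev/null && python3 ok.py &&
python3 -m jog '[[0.0005,0,0,0,0,0,0],[0.001,0,0,0,0,0,0]]' >/dev/null && python3 ok.py &&
python3 -m jog '[[0.0005,0,0,0,0,0,0],[0.001,0,0,0,0,0,0]]' >/dev/null && python3 ok.py &&
python3 -m jog '[[0.0005,0,0,0,0,0,0],[0.001,0,0,0,0,0,0]]' >/dev/null && python3 ok.py &&
python3 -m jog '[[0.0005,0,0,0,0,0,0],[0.001,0,0,0,0,0,0]]' >/dev/null && python3 ok.py &&
python3 -m jog '[[0.0005,0,0,0,0,0,0],[0.001,0,0,0,0,0,0]]' >/dev/null && python3 ok.py &&
python3 -m jog '[[0.0005,0,0,0,0,0,0],[0.001,0,0,0,0,0,0]]' >/dev/null && python3 ok.py &&
python3 -m jog '[[0.0005,0,0,0,0,0,0],[0.001,0,0,0,0,0,0]]' >/dev/null && python3 ok.py &&
python3 -m jog '[[0.0005,0,0,0,0,0,0],[0.001,0,0,0,0,0,0]]' >/dev/null && python3 ok.py
```

```text
y -0.1335 F -4.4
y -0.1326 F -4.4
y -0.1315 F -5.7
y -0.1306 F -3.9
y -0.1296 F -4.5
y -0.1286 F -4.3
y -0.1276 F -4.7
y -0.1266 F -4.5
y -0.1256 F -5.3
y -0.1253 F -9.1
```

```bash
cat > avg.py <<'E'
from bench import bot; import numpy as np
F=[]
for _ in range(5): bot.camera("top"); F.append(bot.state()["force"][1])
s=bot.state(); print(s["time"],s["tcp_pos"],"Fy mean %.2f"%np.mean(F),np.round(F,1))
E
python3 avg.py; python3 -m jog '[[0.0002,0,0,0,0,0,0]]' >/dev/null;python3 avg.py
```

```text
27.0 [ 0.54071574 -0.12535227  0.12613199] Fy mean -7.63 [-7.7 -7.3 -8.2 -7.4 -7.6]
27.375 [ 0.54070954 -0.12534231  0.12620697] Fy mean -7.82 [-7.4 -7.9 -8.2 -7.9 -7.7]
```

```bash
python3 -m jog '[[0.0004,0,0,0,0,0,0],[0.0004,0,0,0,0,0,0]]' >/dev/null;python3 avg.py
```

```text
27.875 [ 0.54074115 -0.12523055  0.12634801] Fy mean -9.18 [-9.3 -9.2 -9.  -9.  -9.5]
```

```bash
python3 -m jog '[[0.0003,0,0,0,0,0,0],[0.0003,0,0,0,0,0,0]]' >/dev/null;python3 avg.py
```

```text
28.375 [ 0.54074005 -0.12520512  0.12646129] Fy mean -10.56 [-10.3 -11.  -10.8  -9.7 -11.1]
```

```bash
(python3 -m jog '[[-0.001,0,0,0,0,0,0],[-0.004,0,0,0,0,0,0],[-0.012,0,0,0,0,0,0],[-0.028,0,0,0,0,0,0],[-0.050,0,0,0,0,0,0]]'
python3 -m jog '[[-0.04,0,0,0,0,0,0],[-0.08,0,0,0,0,0,0],[-0.12,0,0,0,0,0,0],[-0.16,0,0,0,0,0,0],[-0.196,0,0,0,0,0,0]]'
python3 -m jog '[[0,0,-0.03,0,0,0,0],[0,0,-0.0685,0,0,0,0],[0,0,-0.0685,0,0,0,0]]')| grep -E "pos|force:|time"
python3 - <<'E'
from h import *
c=bot.camera("scene"); cv2.imwrite("pics/seat.png",c["img"][:,:,::-1])
m=c["img"].min(2)>165
k=blob(m,225,180,320,235); print(cv2.contourArea(k),cv2.minAreaRect(k)); s=bot.state(); print(s["tcp_pos"],s["tcp_rot"])
E
```

```text
time: 29.0
tcp_pos: [0.5443, -0.1747, 0.1257]
force: [0.0, 0.3, -1.9]
finger_force: 62.4
time: 29.62
tcp_pos: [0.5578, -0.372, 0.1254]
force: [0.4, -0.0, -1.0]
finger_force: 62.3
time: 30.0
tcp_pos: [0.5591, -0.3714, 0.1985]
force: [-0.4, -0.2, -2.2]
finger_force: 62.6
491.0 ((274.826904296875, 199.86538696289062), (61.30635070800781, 18.9444522857666), 37.87498474121094)
[ 0.5585 -0.3707  0.1957] [[-0.0716  0.9974  0.0027]
 [ 0.9974  0.0716 -0.0019]
 [-0.0021  0.0025 -1.    ]]
```

```bash
(python3 -m jog '[[0,-0.01,0,0,0,0.18,0],[0.005,-0.025,0,0,0,0.36,0],[0.01,-0.04,0,0,0,0.54,0],[0.0186,-0.0655,0,0,0,0.72,0],[0.0186,-0.0655,0,0,0,0.9,0]]'
python3 -m jog '[[0,0,0,0,0,0.18,0],[0,0,0,0,0,0.36,0],[0,0,0,0,0,0.54,0],[0,0,0,0,0,0.72,0],[0,0,0,0,0,0.905,0]]'
python3 -m jog '[[0,0,0.04,0,0,0,0],[0,0,0.08,0,0,0,0],[0,0,0.11,0,0,0,0],[0,0,0.122,0,0,0,0],[0,0,0.126,0,0,0,0]]'
python3 -m jog '[[0,0,0.002,0,0,0,0],[0,0,0.0035,0,0,0,0],[0,0,0.0035,0,0,0,0]]'
)| grep -E "pos|force:|time"
```

```text
time: 30.68
tcp_pos: [0.4898, -0.3553, 0.1922]
force: [0.7, 0.9, -2.5]
finger_force: 62.3
time: 31.3
tcp_pos: [0.4909, -0.3554, 0.1919]
force: [-0.0, -0.2, -1.5]
finger_force: 62.3
time: 31.92
tcp_pos: [0.4913, -0.3553, 0.0673]
force: [-0.3, 0.7, -1.5]
finger_force: 62.4
time: 32.3
tcp_pos: [0.492, -0.3554, 0.0654]
force: [-1.0, 0.2, -1.7]
finger_force: 62.4
```

```bash
(python3 -m jog '[[0,0,0.0008,0,0,0,0],[0,0,0.0008,0,0,0,0],[0,0,0.0008,0,0,0,0.35],[0,0,0.0008,0,0,0,0.7],[0,0,0.0008,0,0,0,0.8]]'
python3 -m jog '[[0,0,0,0,0,0,0.8],[0,0,-0.03,0,0,0,0.8],[0,0,-0.08,0,0,0,0.8],[0,0,-0.13,0,0,0,0.8],[0,0,-0.16,0,0,0,0.8]]')| grep -E "pos|force|time|width"
python3 - <<'E'
from h import *
c=bot.camera("scene"); t=bot.camera("top")
for n,c,b in(("top",t,(370,150,405,230)),("sc",c,(140,270,205,370))):
    r=cv2.minAreaRect(blob(c["img"].max(2)<60,*b)); print(n,r)
s=bot.camera("scene"); g=cv2.cvtColor(s["img"],7)
# blank seen through guard: brightness along lane centre from before the mouth to past the blade
A=np.array([.540,-.113]);u=np.array([-.0732,.9973]);n=np.array([.9973,.0732])
for off in(-.025,0,.015):
    q=np.array([[*(A+u*d+n*off),.065] for d in np.arange(.14,.25,.005)]); uv=proj(s,q).astype(np.float32)
    print(off,cv2.remap(g,uv[:,0],uv[:,1],1).ravel())
E
```

```text
time: 32.92
tcp_pos: [0.4917, -0.3552, 0.0637]
force: [-0.5, 0.2, -0.6]
grip_width: 0.765
finger_force: 0.0
time: 33.55
tcp_pos: [0.4922, -0.3556, 0.2274]
force: [-0.3, 0.1, 0.3]
grip_width: 0.8
finger_force: 0.0
top ((389.9308166503906, 191.05384826660156), (14.015924453735352, 57.6761474609375), 7.125016689300537)
sc ((172.076171875, 318.2037048339844), (86.31173706054688, 15.244935035705566), 62.78388595581055)
-0.025 [157 157 157 156 156 167 188 173 179 180 179 179 180 179 179 180 180 178
 126  64  70  83]
0 [157 157 157 157 156 150 182 171 179 180 180 179 180 180 180 180 179 184
 132  64  68  83]
0.015 [158 157 157 157 157 166 188 171 178 180 180 180 179 179 180 180 180 177
 115  64  71  92]
```

```bash
python3 - <<'E'
from h import *
for n,(x0,y0,x1,y1) in(("top",(185,170,240,250)),("scene",(275,140,335,205))):
    a=cv2.imread(f"pics/{n}0.png",0)[y0:y1,x0:x1].astype(np.float32); b=cv2.cvtColor(bot.camera(n)["img"],7)[y0:y1,x0:x1].astype(np.float32)
    print(n,cv2.phaseCorrelate(a,b),np.abs(a-b).mean(),(np.abs(a-b)>25).sum())
    for _ in [0]:
        ys,xs=np.where(np.abs(a-b)>25); print(list(zip(xs+x0,ys+y0))[:25])
E
```

```text
top ((-0.010116199509951684, -0.031123631289339926), 1.0003682247797647) 5.4125 0
[]
scene ((0.016420039513867835, -0.01980308370348638), 0.9152614416899505) 8.294103 117
[(np.int64(275), np.int64(140)), (np.int64(276), np.int64(140)), (np.int64(277), np.int64(140)), (np.int64(278), np.int64(140)), (np.int64(279), np.int64(140)), (np.int64(280), np.int64(140)), (np.int64(281), np.int64(140)), (np.int64(282), np.int64(140)), (np.int64(283), np.int64(140)), (np.int64(284), np.int64(140)), (np.int64(285), np.int64(140)), (np.int64(286), np.int64(140)), (np.int64(287), np.int64(140)), (np.int64(288), np.int64(140)), (np.int64(289), np.int64(140)), (np.int64(290), np.int64(140)), (np.int64(291), np.int64(140)), (np.int64(292), np.int64(140)), (np.int64(293), np.int64(140)), (np.int64(294), np.int64(140)), (np.int64(295), np.int64(140)), (np.int64(296), np.int64(140)), (np.int64(297), np.int64(140)), (np.int64(298), np.int64(140)), (np.int64(299), np.int64(140))]
```

```bash
python3 -c "
from bench import bot; print(bot.hand_in())"
```

```text
the job is handed in; nothing more can be done
None
```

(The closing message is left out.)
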